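Sort solid and hollow washing-machine legs by weight and shut the case

TASK

The three machine legs on the laundry counter look alike, but some are solid and some hollow: tell them apart by how heavy they are to lift. Stand every solid leg upright in the grey lidded case and every hollow leg upright in the low white tray, and leave the case with its lid shut. Do not disturb the plant, the detergent jug or the wrench.

Things in the scene. Friction and masses are not known exactly. Their poses are not given: they have to be found in the camera images.
- leg1_mid (a point): Centre (half-way up) of a square aluminium machine leg, 44 x 44 mm in plan and 64 mm tall, closed at both ends, with a 4 mm black rubber sole, standing upright on the counter; z up along the leg, x and y square to its flat sides. It is either a solid bar (0.28 to 0.40 kg in all) or a hollow tube (0.09 to 0.14 kg); the two look exactly alike, and of the three legs one or two are solid (it differs each time).
- leg2_mid (a point): Centre (half-way up) of a square aluminium machine leg, 44 x 44 mm in plan and 64 mm tall, closed at both ends, with a 4 mm black rubber sole, standing upright on the counter; z up along the leg, x and y square to its flat sides. It is either a solid bar (0.28 to 0.40 kg in all) or a hollow tube (0.09 to 0.14 kg); the two look exactly alike, and of the three legs one or two are solid (it differs each time).
- leg3_mid (a point): Centre (half-way up) of a square aluminium machine leg, 44 x 44 mm in plan and 64 mm tall, closed at both ends, with a 4 mm black rubber sole, standing upright on the counter; z up along the leg, x and y square to its flat sides. It is either a solid bar (0.28 to 0.40 kg in all) or a hollow tube (0.09 to 0.14 kg); the two look exactly alike, and of the three legs one or two are solid (it differs each time).
- case: Grey steel case fixed to the counter, 150 mm (its x) by 240 mm (its y) by 80 mm tall, open-topped box with 5 mm walls and a 5 mm floor; origin at the centre of its underside, z up. The lid's hinge runs along the top of its +x wall (the wall away from the middle of the counter), parallel to its y. Two legs fit side by side along its y.
- lid (a joint): Hinge angle of the case's lid, rad: 0 shut, flat on the case, pi/2 upright, 1.9 leaning back at its stop. It starts open, leaning back past upright (1.72 to 1.88). The hinge is free: below about 1.5 the lid falls shut by its own weight, above about 1.6 it falls back open. The lid is a 150 x 240 mm plate, 6 mm thick, of 0.3 kg; closed, its underside lies 0.5 mm above the case's rim.
- lid_hinge (a point): Middle of the lid's hinge line, 80 mm above the counter, at the case's x = +75 mm, y = 0.
- lid_edge (a point): Middle of the lid's free edge, on its outer face (the upper face when shut, the face turned away from the case when open), 150 mm from the hinge. A 14 mm deep, 3 mm thick lip runs along this edge.
- tray: Low white plastic tray fixed to the counter, 150 mm (its x) by 240 mm (its y) by 35 mm tall, 4 mm walls and floor; origin at the centre of its underside, z up. Two legs fit side by side along its y.
- plant: Bystander: small succulent in a white pot, 60 mm across and about 90 mm tall, loose; origin at the centre of its underside.
- jug: Bystander: orange detergent jug with a blue cap, 70 x 120 x 220 mm tall, loose; origin at the centre of its underside.
- wrench: Bystander: steel wrench 160 mm long lying flat on the counter, loose; it lies along its x.
- carton: Bystander: closed cardboard carton 90 x 130 x 75 mm tall, fixed to the counter; origin at the centre of its underside.

How it is judged:
At the end, for the whole second after the job is handed in: Every leg stands upright (within 0.1 rad) on the floor of its container: the solid ones (pressing on it with more than 2 N) inside the case, the hollow ones (less than 2 N) inside the tray; the lid is shut (below 0.05 rad) (((x of leg1_mid in the frame of case between -0.06 and 0.06 m and y of leg1_mid in the frame of case between -0.105 and 0.105 m and z of leg1_mid in the frame of case below 0.045 m and angle between leg1_mid's own z axis and vertical below 0.1 rad and contact force between leg1 and case above 2 N) or (x of leg1_mid in the frame of tray between -0.06 and 0.06 m and y of leg1_mid in the frame of tray between -0.105 and 0.105 m and z of leg1_mid in the frame of tray below 0.045 m and angle between leg1_mid's own z axis and vertical below 0.1 rad and contact force between leg1 and tray between 0.5 and 2 N)) and ((x of leg2_mid in the frame of case between -0.06 and 0.06 m and y of leg2_mid in the frame of case between -0.105 and 0.105 m and z of leg2_mid in the frame of case below 0.045 m and angle between leg2_mid's own z axis and vertical below 0.1 rad and contact force between leg2 and case above 2 N) or (x of leg2_mid in the frame of tray between -0.06 and 0.06 m and y of leg2_mid in the frame of tray between -0.105 and 0.105 m and z of leg2_mid in the frame of tray below 0.045 m and angle between leg2_mid's own z axis and vertical below 0.1 rad and contact force between leg2 and tray between 0.5 and 2 N)) and ((x of leg3_mid in the frame of case between -0.06 and 0.06 m and y of leg3_mid in the frame of case between -0.105 and 0.105 m and z of leg3_mid in the frame of case below 0.045 m and angle between leg3_mid's own z axis and vertical below 0.1 rad and contact force between leg3 and case above 2 N) or (x of leg3_mid in the frame of tray between -0.06 and 0.06 m and y of leg3_mid in the frame of tray between -0.105 and 0.105 m and z of leg3_mid in the frame of tray below 0.045 m and angle between leg3_mid's own z axis and vertical below 0.1 rad and contact force between leg3 and tray between 0.5 and 2 N)) and value of joint lid below 0.05 rad); the robot touches nothing.
It fails at once if the plant is pushed more than 30 mm or tipped over (distance of plant from where it was at the start of the episode above 0.03 m or angle between plant's own z axis and vertical above 0.5 rad).
It fails at once if the jug is pushed more than 30 mm or tipped over (distance of jug from where it was at the start of the episode above 0.03 m or angle between jug's own z axis and vertical above 0.5 rad).
It fails at once if the wrench is pushed more than 30 mm or tipped over (distance of wrench from where it was at the start of the episode above 0.03 m or angle between wrench's own z axis and vertical above 0.5 rad).
It also fails if it takes over 72 s, if anything falls off the work surface, if the arm or the gripper's body presses on something with over 40 N, if the wrist force passes 120 N, or if a joint passes its speed limit or range.

ROBOT

A 7-joint arm with a two-finger parallel gripper is mounted at the origin on the work surface. World frame = base frame: x ahead of the robot, y to its left, z up, the work surface at z = 0. Lengths are in m, angles in rad, forces in N, time in s.
With the tool pointing down it reaches from about 0.35 to 0.9 m from the base axis. Payload 8.1 kg.
Tool frame: the origin (TCP) lies midway between the tips of the shut fingers; the grasp point (between the pads) lies 19 mm behind it; z points along the fingers, y is the line along which they close (so a half turn about z gives the same grasp; the last joint's range is limited). The gripper opens to 92 mm and grips with 3 to 60 N. Pads are 19 mm wide; open, the fingers measure 130 mm over their backs; the gripper's body (75 mm by 190 mm) begins 47 mm behind the grasp point.
Start: joints at [-1.365, 0.434, 0.025, 1.573, -0.012, 1.134, -0.075], TCP at [0.19, 0.595, 0.227] pointing down, gripper open.
Joint ranges: [-2.62, 2.62], [-0.44, 2.09], [-1.27, 1.32], [0.08, 2.57], [-1.32, 4.46], [0.12, 2], [-2.74, 2.74]. Speed limits (rad/s): [2.22, 2.22, 3.01, 3.01, 3.14, 3.14, 3.14].

INTERFACE

Orientations are given as a unit quaternion [w, x, y, z].
In Python, from bench import robot gives the robot as it stands.
- The arm moves only by the tool drive_tool, never from a script. Its argument "motion" is text: rows parted by semicolons, each of 7 numbers parted by spaces: the shift along the tool's x, y, z in mm, then the turn, a rotation vector about the tool's x, y, z in degrees, then the opening, from 0 (shut) to 1 (fully open). In form: tx ty tz wx wy wz jaw; .... A call has 1 to 12 rows; each row is the pose to reach, as a shift and turn from the pose commanded when the call began, along the tool's axes at that moment; what a row does not reach only later rows make up. A row lasts 1/10 s, in which the tool goes at most 50 mm and 8.59 degrees, less where a joint would pass 70% of its speed; a pose out of reach is approached as far as the arm can. A call with a gripper value outside its range is refused whole. The fingers move at their own pace and stop on an object; "newtons" is the grip in N (left out, the last holds). Time passes only in rows, so rows that repeat a pose let the fingers close. It gives the time, the measured TCP pose, the force, the opening and the grip force at its end, in the units of the state.
- robot.read_state(): the state, without advancing time (a new reading comes with each control period).
- robot.read_camera(name): name is "side" or "top" or "wrist"; returns (picture, depth): 400x640x3 uint8, blue, green, red; 400x640 float32, m along the optical axis (not along the pixel's ray), 0 where there is no reading.
- robot.camera_model(name): a dict with "vertical_fov" (degrees; the focal length in pixels is half the picture's height over the tangent of half this angle, whatever the lens; pixels are square), "cx", "cy" (the principal point, pixels), "eye" and "rotation" of the camera in the world. Camera axes: x right, y up, looking along -z (the intrinsics and any distortion apply to the point x, -y, -z); pixel columns grow to the right and rows downward; lengths in m; the calibration is good to about 2 mm. A picture is of the moment at which its call begins: read the wrist's pose just before it. camera_model takes no time and is no camera call; for the wrist camera it gives the pose at the moment of the call.
- robot.sign_off(): hands the job in; it is judged then, once.
Trained networks look in the newest picture that a camera, given by its name, has taken for a name from the list of things; names that differ only in an ending like _2 or _b are one class to them, and where a whole thing is asked for, a point or a joint stands for the part that bears it (a point fixed in the world has none). Each returns a list of dicts, best first, with "conf" (0 to 1); they miss things now and then, are a little off and sometimes report something else, mostly with a low value. They report only what shows in the picture. A call takes as long as a camera call.
- robot.search_frame(camera, target): "extent" ([centre column, centre row, width, height] in pixels, round what is visible of it).
The state is a dict: "clock": time; "joints": joint angles; "dq": joint speeds; "joint_torque": joint torques, N m; "tool_pos": TCP position; "orientation": TCP orientation; "contact_force": force on the tool from outside, world axes, zero at the start; "wrist_torque": the same for the moment, N m; "grip_width": finger opening in m; "grip_force": force on a finger pad.
Only numpy, scipy, OpenCV 4.12 (cv2) and the standard library are available. Lean on these libraries where they do the work, as an engineer would, in place of code of your own. Each camera call takes 0.05 s, during which the arm holds its last target. There are 200 camera calls.

## Working session

There is one attempt and no reset: what is moved stays moved. The work goes in short steps, Python scripts to look and compute and a tool call to move; the robot and the scene stay as the last step left them, time stands still between calls to the robot, and variables do not carry over. Pictures are saved under pics/ and viewed, at most 10 in all, crops included, and the job is handed in when it is done.

Besides the shell and the picture viewer there is one more tool, called after ">>>" as a command line: name --argument value ..., lists and objects as JSON in quotes. drive_tool: Moves the arm, as the interface text tells. Its arguments: {"type":"object","properties":{"motion":{"type":"string"},"newtons":{"type":"number"}},"required":["motion"]}

```bash
mkdir -p pics; cat > h.py <<'E'
from bench import robot
import numpy as np, cv2
from scipy.spatial.transform import Rotation as R
def cloud(name, d, m):
    f=200/np.tan(np.radians(m['vertical_fov'])/2)
    v,u=np.mgrid[0:400,0:640].astype(float)
    x=(u-m['cx'])/f*d; y=(v-m['cy'])/f*d
    P=np.stack([x,-y,-d],-1)@np.array(m['rotation']).T+np.array(m['eye'])
    P[d<=0]=np.nan
    return P
def tool():
    s=robot.read_state(); q=s['orientation']
    return np.array(s['tool_pos']),R.from_quat([q[1],q[2],q[3],q[0]]),s
E
python3 - <<'E'
from h import *
for n in ['top','side']:
    m=robot.camera_model(n); print(n,{k:(np.round(v,3).tolist() if not isinstance(v,str) else v) for k,v in m.items()})
    p,d=robot.read_camera(n); cv2.imwrite(f'pics/{n}0.png',p); np.savez(f'{n}0.npz',p=p,d=d)
    P=cloud(n,d,m)
    for t in ['leg1_mid','case','tray','lid','plant','jug','wrench','carton']:
        for r in robot.search_frame(n,t)[:4]:
            e=r['extent']; c,rr=int(np.clip(e[0],0,639)),int(np.clip(e[1],0,399))
            print(n,t,round(r['conf'],2),np.round(e).tolist(),np.round(P[rr,c],3).tolist())
p,r,s=tool(); print(p,r.as_matrix().round(3).tolist(),s['clock'],s['contact_force'],s['grip_width'])
E
```

```text
top {'vertical_fov': 55.843, 'cx': 317.414, 'cy': 198.031, 'eye': [0.38, -0.12, 1.177], 'rotation': [0.705, 0.073, -0.056, -0.703]}Traceback (most recent call last):
  File "<stdin>", line 5, in <module>
  File "h.py", line 8, in cloud
    P=np.stack([x,-y,-d],-1)@np.array(m['rotation']).T+np.array(m['eye'])
      ~~~~~~~~~~~~~~~~~~~~~~^~~~~~~~~~~~~~~~~~~~~~~~~~
ValueError: matmul: Input operand 1 has a mismatch in its core dimension 0, with gufunc signature (n?,k),(k,m?)->(n?,m?) (size 4 is different from 3)
```

View pics/top0.png

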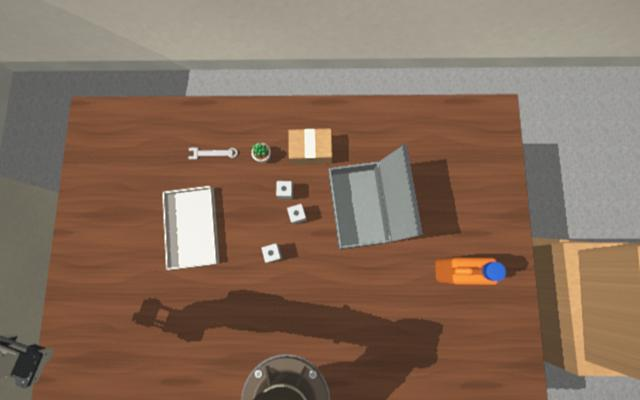

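```bash
sed -i "s/np.array(m\['rotation'\]).T/R.from_quat(np.roll(m['rotation'],-1)).as_matrix().T/" h.py
python3 - <<'E'
from h import *
for n in ['top','side']:
    m=robot.camera_model(n)
    if n=='side': print(m)
    p,d=robot.read_camera(n); cv2.imwrite(f'pics/{n}0.png',p)
    P=cloud(n,d,m); np.savez(f'{n}0.npz',p=p,d=d,P=P)
    for t in ['leg1_mid','case','tray','lid','plant','jug','wrench','carton']:
        for r in robot.search_frame(n,t)[:4]:
            e=r['extent']; c,rr=int(np.clip(e[0],0,639)),int(np.clip(e[1],0,399))
            print(n,t,round(r['conf'],2),np.round(e).tolist(),np.round(P[rr,c],3).tolist())
    if n=='top':
        Z=P[...,2]; print('table z',np.nanmedian(Z[280:290,60:120]))
        def rect(mask,lab):
            k,l,st,ce=cv2.connectedComponentsWithStats(mask.astype(np.uint8))
            for i in range(1,k):
                if st[i,4]<40: continue
                q=P[l==i]; q=q[np.isfinite(q[:,2])]
                b=cv2.minAreaRect((q[:,:2]*1000).astype(np.float32))
                print(lab,st[i].tolist(),'c',np.round(b[0],1),'size',np.round(b[1],1),'ang',round(b[2],1),'z',np.round([q[:,2].min(),np.median(q[:,2]),q[:,2].max()],3).tolist())
        roi=np.zeros(Z.shape,bool); roi[100:300,130:530]=1
        rect(roi&(Z>.055)&(Z<.072),'legs/.055-.072')
        rect(roi&(Z>.02),'all>.02')
        rect(roi&(Z>.073)&(Z<.09),'rim')
        rect(roi&(Z>.1),'>.1')
p,r,s=tool(); print(p,r.as_matrix().round(3).tolist(),s['clock'],s['contact_force'],s['grip_width'])
E
```

```text
top leg1_mid 0.71 [271.0, 255.0, 21.0, 19.0] [0.417, 0.043, 0.062]
top case 0.76 [377.0, 195.0, 96.0, 105.0] [0.611, -0.279, 0.002]
top tray 0.73 [192.0, 228.0, 61.0, 80.0] [0.501, 0.302, 0.005]
top lid 0.92 [398.0, 191.0, 48.0, 97.0] [0.589, -0.316, 0.157]
top plant 0.62 [260.0, 151.0, 23.0, 16.0] [0.728, 0.082, 0.083]
top jug 0.72 [470.0, 271.0, 70.0, 30.0] [0.375, -0.477, 0.21]
top jug 0.34 [399.0, 191.0, 47.0, 103.0] [0.591, -0.317, 0.163]
top wrench 0.76 [213.0, 154.0, 48.0, 10.0] [0.745, 0.249, 0.007]
top wrench 0.23 [402.0, 192.0, 42.0, 99.0] [0.583, -0.321, 0.171]
top carton 0.58 [308.0, 147.0, 44.0, 35.0] [nan, nan, nan]
table z 0.00044713338502222477
legs/.055-.072 [289, 158, 43, 3, 70] c [708.9 -68.8] size [  3.  128.4] ang 1.3 z [0.055, 0.064, 0.072]
legs/.055-.072 [331, 166, 40, 6, 56] c [ 678.6 -192.1] size [  2.1 119.6] ang 7.5 z [0.055, 0.063, 0.071]
legs/.055-.072 [276, 182, 16, 15, 214] c [615.   10.4] size [43.2 44.2] ang 88.0 z [0.056, 0.065, 0.07]
legs/.055-.072 [287, 205, 19, 18, 222] c [540.8 -28.2] size [44.5 44. ] ang 17.6 z [0.055, 0.064, 0.07]
legs/.055-.07
[... 1848 characters left out ...]
3, -0.288, 0.074]
side tray 0.56 [309.0, 365.0, 142.0, 69.0] [0.514, 0.274, 0.005]
side lid 0.66 [324.0, 127.0, 89.0, 55.0] [0.577, -0.314, 0.148]
side plant 0.67 [229.0, 262.0, 26.0, 29.0] [0.727, 0.098, 0.05]
side plant 0.34 [325.0, 126.0, 91.0, 64.0] [0.574, -0.313, 0.152]
side jug 0.93 [397.0, 107.0, 30.0, 82.0] [0.378, -0.447, 0.15]
side wrench 0.66 [195.0, 338.0, 42.0, 79.0] [0.751, 0.262, 0.009]
side wrench 0.17 [309.0, 367.0, 140.0, 65.0] [0.512, 0.276, 0.005]
side carton 0.57 [238.0, 207.0, 55.0, 59.0] [0.747, -0.041, 0.079]
[0.18996644 0.59542043 0.22673064] [[-0.953, 0.304, -0.0], [0.304, 0.953, 0.0], [0.0, 0.0, -1.0]] 0.95 [ 0.10050258 -0.53693414 -0.30164166] 0.09191641264461464
```

View pics/side0.png

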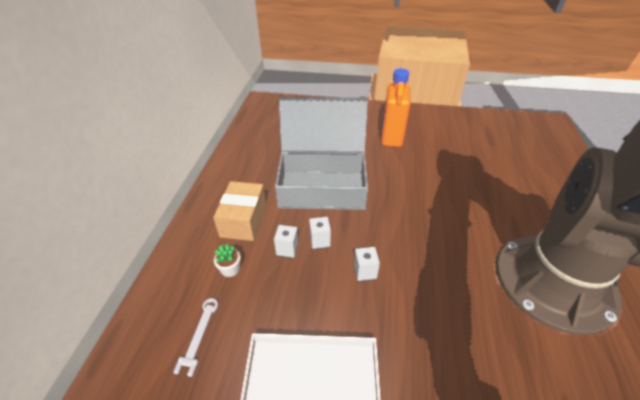

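The pictures agree with the measurements. The legs are at A (0.615, 0.010), B (0.541, -0.028) and C (0.4225, 0.0445). The tray is on the left, and the case is on the right with its lid open towards -y.

```bash
cat > go.py <<'E'
import sys; from h import *
# go.py x y z yaw_of_tool_y_deg ... -> row numbers in tool axes
def show(x,y,z,yaw):
    p,r,s=tool(); a=np.radians(yaw); ty=np.array([np.cos(a),np.sin(a),0])
    M=np.stack([np.cross(ty,[0,0,-1.]),ty,[0,0,-1.]],1)
    w=(r.inv()*R.from_matrix(M)).as_rotvec(degrees=True)
    print(np.round(r.inv().apply(np.array([x,y,z])-p)*1000,1).tolist(),w.round(2).tolist())
a=[float(v) for v in sys.argv[1:]]
for i in range(0,len(a),4): show(*a[i:i+4])
s=robot.read_state(); print(s['clock'],np.round(s['tool_pos'],4),np.round(s['contact_force'],2),round(s['grip_width'],4))
E
python3 go.py .4225 .0445 .12 16.5
```

```text
[-389.0, -454.2, 106.7] [0.0, -0.0, 55.8]
0.95 [0.19   0.5954 0.2267] [ 0.1  -0.54 -0.3 ] 0.0919
```

>>> drive_tool --motion "-389 -454 60 0 0 55.8 0.8;-389 -454 60 0 0 55.8 0.8;-389 -454 60 0 0 55.8 0.8;-389 -454 60 0 0 55.8 0.8;-389 -454 60 0 0 55.8 0.8;-389 -454 60 0 0 55.8 0.8;-389 -454 60 0 0 55.8 0.8;-389 -454 60 0 0 55.8 0.8;-389 -454 60 0 0 55.8 0.8;-389 -454 60 0 0 55.8 0.8;-389 -454 60 0 0 55.8 0.8;-389 -454 60 0 0 55.8 0.8" --newtons 20

```text
clock: 2.15
tool_pos: [0.4229, 0.0437, 0.1671]
orientation: [0.0, 0.598, 0.801, 0.001]
contact_force: [0.8, 0.7, -0.9]
grip_width: 0.0731
grip_force: 0.0
```

```bash
python3 go.py .4225 .0445 .12 16.5 .4225 .0445 .032 16.5
```

```text
[0.8, -0.2, 47.1] [0.09, -0.02, 0.03]
[0.8, -0.3, 135.1] [0.09, -0.02, 0.03]
2.15 [0.4229 0.0437 0.1671] [ 0.82  0.73 -0.93] 0.0731
```

>>> drive_tool --motion "0.8 0 45 0 0 0 0.8;0.8 0 90 0 0 0 0.8;0.8 0 120 0 0 0 0.8;0.8 0 135 0 0 0 0.8;0.8 0 135 0 0 0 0.3;0.8 0 135 0 0 0 0.3;0.8 0 135 0 0 0 0.3;0.8 0 135 0 0 0 0.3;0.8 0 135 0 0 0 0.3;0.8 0 135 0 0 0 0.3" --newtons 25

```text
clock: 3.15
tool_pos: [0.4229, 0.0466, 0.0327]
orientation: [0.001, 0.598, 0.801, 0.001]
contact_force: [-0.2, -0.3, 8.6]
grip_width: 0.0437
grip_force: 25.0
```

>>> drive_tool --motion "0 0 -20 0 0 0 0.3;0 0 -50 0 0 0 0.3;0 0 -70 0 0 0 0.3;0 0 -80 0 0 0 0.3;0 0 -80 0 0 0 0.3;0 0 -80 0 0 0 0.3;0 0 -80 0 0 0 0.3"

```text
clock: 3.85
tool_pos: [0.4212, 0.0461, 0.1109]
orientation: [-0.001, 0.598, 0.801, -0.001]
contact_force: [0.0, -0.3, -3.5]
grip_width: 0.0436
grip_force: 25.0
```

```bash
cat > wt.py <<'E'
from h import *
f=[]
for i in range(8):
    robot.read_camera('wrist'); f.append(robot.read_state()['contact_force'])
print(np.mean(f,0).round(2),np.std(f,0).round(2))
E
python3 wt.py; python3 go.py .5014 .3028 .13 16.5
```

```text
[-0.06 -0.16 -4.12] [0.52 0.34 0.31]
[223.5, 149.1, -18.4] [-0.02, 0.0, -0.01]
4.25 [0.4219 0.0462 0.1117] [ 0.09  0.08 -4.19] 0.0441
```

C weighs about 4 N against about -0.3 N baseline, so it is solid. It goes in the case's near slot.

```bash
python3 go.py .510 -.2125 .16 10 .510 -.2125 .0385 10
```

```text
[-273.0, 11.0, -48.3] [-0.02, 0.0, 6.49]
[-273.0, 11.0, 73.2] [-0.02, 0.0, 6.49]
4.25 [0.4219 0.0462 0.1117] [ 0.09  0.08 -4.19] 0.0441
```

>>> drive_tool --motion "0 0 -48 0 0 0 0.3;-40 2 -48 0 0 2 0.3;-85 4 -48 0 0 4 0.3;-130 6 -48 0 0 6.5 0.3;-175 8 -48 0 0 6.5 0.3;-220 10 -48 0 0 6.5 0.3;-255 11 -48 0 0 6.5 0.3;-273 11 -48 0 0 6.5 0.3;-273 11 -48 0 0 6.5 0.3;-273 11 -48 0 0 6.5 0.3"

```text
clock: 5.25
tool_pos: [0.5097, -0.2123, 0.1594]
orientation: [-0.001, 0.643, 0.766, -0.0]
contact_force: [-0.1, 0.4, -4.0]
grip_width: 0.0436
grip_force: 25.0
```

```bash
python3 go.py .510 -.2125 .0385 10; python3 - <<'E'
from h import *
p,d=robot.read_camera('top'); cv2.imwrite('pics/top1.png',cv2.resize(p[100:300,200:520],(800,500)))
E
```

```text
[-0.4, 0.4, 120.9] [-0.05, -0.04, -0.04]
5.25 [ 0.5097 -0.2123  0.1594] [-0.08  0.41 -4.  ] 0.0436
```

View pics/top1.png

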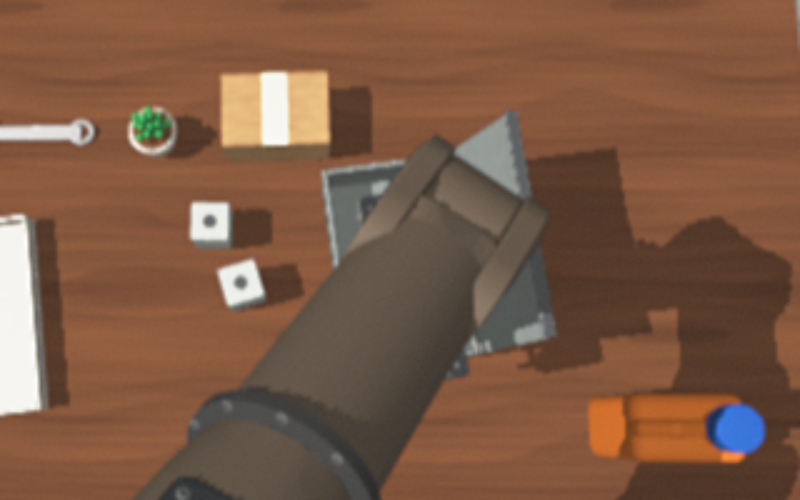

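The wrist overhangs the lid (crop pixel ~(530,230)), so I'll check its clearance before lowering.

```bash
python3 - <<'E'
from h import *
p,d=robot.read_camera('top'); P=cloud('top',d,robot.camera_model('top'))
for c,r in [(365,165),(374,158),(395,178),(412,184),(416,184),(400,210),(394,222),(370,190)]: print((c,r),P[r,c].round(3))
p,d=robot.read_camera('side'); cv2.imwrite('pics/side1.png',p)
E
```

```text
(365, 165) [ 0.545 -0.182  0.581]
(374, 158) [ 0.562 -0.199  0.565]
(395, 178) [ 0.526 -0.232  0.571]
(412, 184) [ 0.517 -0.26   0.568]
(416, 184) [ 0.518 -0.268  0.562]
(400, 210) [ 0.469 -0.233  0.6  ]
(394, 222) [ 0.449 -0.222  0.604]
(370, 190) [ 0.499 -0.187  0.603]
```

View pics/side1.png

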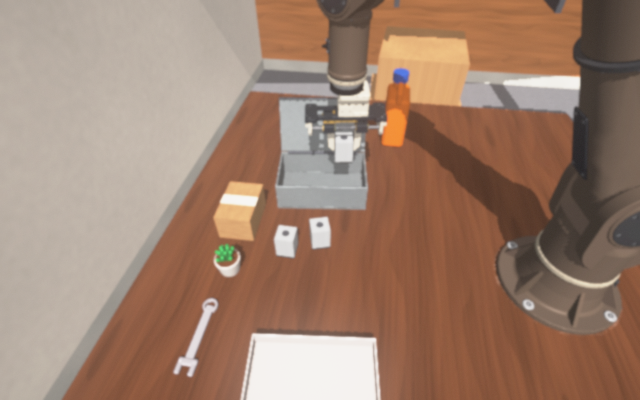

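The wrist is far above the lid (z about 0.56), so I can lower.

>>> drive_tool --motion "0 0 40 0 0 0 0.3;0 0 80 0 0 0 0.3;0 0 105 0 0 0 0.3;0 0 116 0 0 0 0.3;0 0 121 0 0 0 0.3;0 0 121 0 0 0 0.3"

```text
clock: 6.0
tool_pos: [0.5105, -0.2122, 0.0392]
orientation: [0.0, 0.643, 0.766, 0.0]
contact_force: [0.0, 0.6, -3.0]
grip_width: 0.044
grip_force: 25.0
```

>>> drive_tool --motion "0 0 0 0 0 0 0.7;0 0 0 0 0 0 0.7;0 0 0 0 0 0 0.7;0 0 -40 0 0 0 0.7;0 0 -90 0 0 0 0.7;0 0 -140 0 0 0 0.8;0 0 -140 0 0 0 0.8"

```text
clock: 6.7
tool_pos: [0.5134, -0.2146, 0.1856]
orientation: [0.005, 0.643, 0.766, 0.002]
contact_force: [0.9, 0.9, -0.2]
grip_width: 0.0724
grip_force: 0.0
```

```bash
python3 go.py .5408 -.0282 .15 17.6
```

```text
[179.0, 58.8, 35.4] [0.57, 0.3, -7.64]
6.7 [ 0.5134 -0.2146  0.1856] [ 0.91  0.86 -0.23] 0.0724
```

>>> drive_tool --motion "45 15 0 0 0 -4 0.8;90 30 0 0 0 -7.5 0.8;135 45 0 0 0 -7.5 0.8;165 55 10 0 0 -7.5 0.8;177 60 28 0 0 -7.5 0.8;177 60 28 0 0 -7.5 0.8;177 60 28 0 0 -7.5 0.8;177 60 28 0 0 -7.5 0.8"

```text
clock: 7.5
tool_pos: [0.5387, -0.0295, 0.1518]
orientation: [0.001, 0.592, 0.806, 0.0]
contact_force: [0.1, 0.6, 0.0]
grip_width: 0.0731
grip_force: 0.0
```

```bash
python3 wt.py; python3 go.py .5408 -.0282 .032 17.6
```

```text
[ 0.09 -0.25  0.09] [0.39 0.27 0.23]
[-1.0, 2.1, 119.0] [0.01, -0.0, -0.12]
7.9 [ 0.5385 -0.0279  0.151 ] [ 0.65 -0.15  0.14] 0.0737
```

>>> drive_tool --motion "-0.7 2 40 0 0 0 0.8;-0.7 2 80 0 0 0 0.8;-0.7 2 108 0 0 0 0.8;-0.7 2 119 0 0 0 0.8;-0.7 2 119 0 0 0 0.3;-0.7 2 119 0 0 0 0.3;-0.7 2 119 0 0 0 0.3;-0.7 2 119 0 0 0 0.3;-0.7 2 119 0 0 0 0.3;-0.7 2 119 0 0 0 0.3" --newtons 25

```text
clock: 8.9
tool_pos: [0.5414, -0.0276, 0.0329]
orientation: [0.001, 0.591, 0.806, 0.001]
contact_force: [-0.2, 0.2, 8.4]
grip_width: 0.0439
grip_force: 25.0
```

>>> drive_tool --motion "0 0 -20 0 0 0 0.3;0 0 -60 0 0 0 0.3;0 0 -100 0 0 0 0.3;0 0 -118 0 0 0 0.3;0 0 -118 0 0 0 0.3;0 0 -118 0 0 0 0.3;0 0 -118 0 0 0 0.3"

```text
clock: 9.6
tool_pos: [0.5397, -0.0275, 0.1488]
orientation: [-0.001, 0.591, 0.807, -0.001]
contact_force: [-0.7, 0.6, -1.7]
grip_width: 0.0438
grip_force: 25.0
```

```bash
python3 wt.py; echo case; python3 go.py .619 -.198 .16 10 .619 -.198 .0385 10; echo tray;  python3 go.py .450 .296 .15 17.6 .450 .296 .0375 17.6 
```

```text
[ 0.18 -0.03 -1.33] [0.42 0.52 0.57]
case
[-185.9, 23.7, -10.5] [-0.03, 0.0, 7.5]
[-185.9, 23.8, 111.0] [-0.03, 0.0, 7.5]
10.0 [ 0.5405 -0.0278  0.1495] [ 0.38 -0.23 -1.3 ] 0.0439
tray
[336.0, 11.1, -0.5] [-0.03, 0.0, -0.1]
[336.0, 11.1, 112.0] [-0.03, 0.0, -0.1]
10.0 [ 0.5405 -0.0278  0.1495] [ 0.38 -0.23 -1.3 ] 0.0439
```

B weighs about 1.4 N, so it is hollow and goes in the tray.

>>> drive_tool --motion "45 2 0 0 0 0 0.3;95 4 0 0 0 0 0.3;145 6 0 0 0 0 0.3;195 8 0 0 0 0 0.3;245 10 0 0 0 0 0.3;295 11 0 0 0 0 0.3;325 11 0 0 0 0 0.3;336 11 0 0 0 0 0.3;336 11 0 0 0 0 0.3;336 11 0 0 0 0 0.3;336 11 0 0 0 0 0.3"

```text
clock: 11.1
tool_pos: [0.4508, 0.2939, 0.1499]
orientation: [0.0, 0.593, 0.806, -0.0]
contact_force: [0.2, 0.5, -1.5]
grip_width: 0.0438
grip_force: 25.0
```

```bash
python3 go.py .450 .296 .0375 17.6 
```

```text
[2.3, -0.2, 112.4] [0.01, 0.04, -0.27]
11.1 [0.4508 0.2939 0.1499] [ 0.19  0.48 -1.47] 0.0438
```

>>> drive_tool --motion "0 0 40 0 0 0 0.3;0 0 80 0 0 0 0.3;0 0 100 0 0 0 0.3;0 0 109 0 0 0 0.3;0 0 112 0 0 0 0.3;0 0 112 0 0 0 0.3;0 0 112 0 0 0 0.7;0 0 112 0 0 0 0.7;0 0 112 0 0 0 0.7;0 0 75 0 0 0 0.7;0 0 30 0 0 0 0.8;0 0 0 0 0 0 0.8"

```text
clock: 12.3
tool_pos: [0.4507, 0.2962, 0.1527]
orientation: [0.0, 0.591, 0.806, 0.001]
contact_force: [0.3, 0.6, -0.4]
grip_width: 0.0723
grip_force: 0.0
```

```bash
python3 go.py .615 .0105 .15 -1
```

```text
[-321.8, 70.8, 2.6] [0.12, -0.06, 18.48]
12.3 [0.4507 0.2962 0.1527] [ 0.34  0.56 -0.4 ] 0.0723
```

>>> drive_tool --motion "-45 10 0 0 0 4 0.8;-95 20 0 0 0 8 0.8;-145 32 0 0 0 12 0.8;-195 43 0 0 0 18.5 0.8;-245 54 0 0 0 18.5 0.8;-290 64 0 0 0 18.5 0.8;-315 70 0 0 0 18.5 0.8;-322 71 0 0 0 18.5 0.8;-322 71 0 0 0 18.5 0.8;-322 71 0 0 0 18.5 0.8;-322 71 0 0 0 18.5 0.8"

```text
clock: 13.4
tool_pos: [0.6139, 0.0126, 0.1497]
orientation: [-0.001, 0.712, 0.702, 0.0]
contact_force: [0.4, 0.8, 0.9]
grip_width: 0.0734
grip_force: 0.0
```

```bash
python3 wt.py; python3 go.py .615 .0105 .032 -1
```

```text
[-0.23  0.21  0.07] [0.42 0.48 0.44]
[-0.0, 0.5, 117.9] [-0.0, -0.01, 0.02]
13.8 [0.6145 0.0105 0.1499] [-0.94 -0.64  0.35] 0.0737
```

>>> drive_tool --motion "0 0.5 40 0 0 0 0.8;0 0.5 80 0 0 0 0.8;0 0.5 107 0 0 0 0.8;0 0.5 118 0 0 0 0.8;0 0.5 118 0 0 0 0.3;0 0.5 118 0 0 0 0.3;0 0.5 118 0 0 0 0.3;0 0.5 118 0 0 0 0.3;0 0.5 118 0 0 0 0.3;0 0.5 118 0 0 0 0.3" --newtons 25

```text
clock: 14.8
tool_pos: [0.6159, 0.0103, 0.0331]
orientation: [0.001, 0.713, 0.701, 0.001]
contact_force: [-0.3, 0.7, 7.3]
grip_width: 0.0443
grip_force: 25.0
```

>>> drive_tool --motion "0 0 -20 0 0 0 0.3;0 0 -60 0 0 0 0.3;0 0 -100 0 0 0 0.3;0 0 -125 0 0 0 0.3;0 0 -125 0 0 0 0.3;0 0 -125 0 0 0 0.3;0 0 -125 0 0 0 0.3"

```text
clock: 15.5
tool_pos: [0.6141, 0.0106, 0.1556]
orientation: [-0.001, 0.713, 0.701, -0.001]
contact_force: [-0.5, -0.4, -1.5]
grip_width: 0.044
grip_force: 25.0
```

```bash
python3 wt.py; echo case; python3 go.py .619 -.198 .16 5 ; echo tray;  python3 go.py .556 .310 .15 5
```

```text
[-0.16 -0.11 -1.07] [0.57 0.5  0.41]
case
[-208.1, 7.8, -3.5] [-0.03, 0.01, -6.01]
15.9 [0.6149 0.0102 0.1565] [ 0.56 -0.61 -0.41] 0.0439
tray
[298.7, -64.1, 6.5] [-0.03, 0.01, -6.01]
15.9 [0.6149 0.0102 0.1565] [ 0.56 -0.61 -0.41] 0.0439
```

A weighs about 1.1 N, so it is hollow and goes in the tray's far slot.

>>> drive_tool --motion "45 -10 6 0 0 -3 0.3;90 -20 6 0 0 -6 0.3;138 -30 6 0 0 -6 0.3;185 -40 6 0 0 -6 0.3;230 -50 6 0 0 -6 0.3;270 -59 6 0 0 -6 0.3;292 -63 6 0 0 -6 0.3;299 -64 6 0 0 -6 0.3;299 -64 6 0 0 -6 0.3;299 -64 6 0 0 -6 0.3;299 -64 6 0 0 -6 0.3"

```text
clock: 17.0
tool_pos: [0.5571, 0.3081, 0.151]
orientation: [0.0, 0.677, 0.736, -0.0]
contact_force: [0.8, -0.7, -1.0]
grip_width: 0.0438
grip_force: 25.0
```

```bash
python3 go.py .556 .310 .038 5
```

```text
[2.1, -1.0, 113.0] [0.02, 0.04, -0.17]
17.0 [0.5571 0.3081 0.151 ] [ 0.79 -0.7  -1.  ] 0.0438
```

>>> drive_tool --motion "0 0 40 0 0 0 0.3;0 0 80 0 0 0 0.3;0 0 100 0 0 0 0.3;0 0 109 0 0 0 0.3;0 0 113 0 0 0 0.3;0 0 113 0 0 0 0.3;0 0 113 0 0 0 0.7;0 0 113 0 0 0 0.7;0 0 113 0 0 0 0.7;0 0 75 0 0 0 0.7;0 0 30 0 0 0 0.7;0 0 -20 0 0 0 0.7"

```text
clock: 18.2
tool_pos: [0.5556, 0.31, 0.172]
orientation: [-0.0, 0.676, 0.737, -0.001]
contact_force: [0.1, 1.2, -0.5]
grip_width: 0.0642
grip_force: 0.0
```

```bash
python3 go.py .5866 -.3738 .34 7.5
```

```text
[-684.1, -28.9, -167.4] [-0.07, 0.05, -2.51]
18.2 [0.5556 0.31   0.172 ] [ 0.1   1.24 -0.51] 0.0642
```

>>> drive_tool --motion "0 0 -45 0 0 0 0.3;-10 0 -90 0 0 0 0.1;-45 -2 -125 0 0 0 0;-90 -4 -155 0 0 0 0;-140 -6 -167 0 0 0 0;-190 -8 -167 0 0 0 0;-240 -10 -167 0 0 -1 0;-290 -12 -167 0 0 -2 0;-340 -14 -167 0 0 -2.5 0;-390 -16 -167 0 0 -2.5 0;-420 -17 -167 0 0 -2.5 0;-420 -17 -167 0 0 -2.5 0"

```text
clock: 19.4
tool_pos: [0.5747, -0.1165, 0.3389]
orientation: [0.001, 0.663, 0.749, -0.001]
contact_force: [-0.3, -0.9, -0.0]
grip_width: 0.0006
grip_force: 0.0
```

```bash
python3 - <<'E'
from h import *
p,d=robot.read_camera('side'); P=cloud('side',d,robot.camera_model('side'))
cv2.imwrite('pics/side2.png',p)
for t in ['leg1_mid','lid']:
    for r in robot.search_frame('side',t): 
        e=r['extent']; print(t,round(r['conf'],2),np.round(e).tolist(),P[int(e[1]),int(e[0])].round(3))
E
python3 go.py .5866 -.3738 .34 7.5
```

```text
leg1_mid 0.5 [343.0, 176.0, 16.0, 16.0] [ 0.508 -0.204  0.07 ]
leg1_mid 0.33 [397.0, 108.0, 28.0, 78.0] [ 0.375 -0.447  0.15 ]
lid 0.83 [326.0, 126.0, 87.0, 56.0] [ 0.572 -0.315  0.154]
lid 0.55 [398.0, 107.0, 32.0, 80.0] [ 0.372 -0.446  0.154]
[-264.1, -24.1, -2.3] [0.02, -0.04, 0.02]
19.55 [ 0.576  -0.1089  0.338 ] [ 0.31  0.68 -0.42] 0.0003
```

View pics/side2.png

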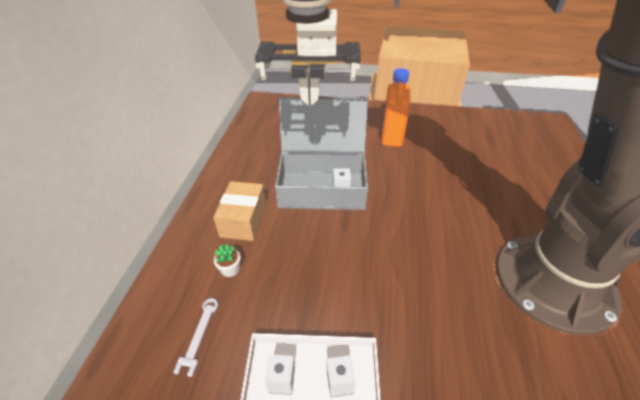

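All three legs stand upright: one in the case at (343,176) and two in the tray at (281,370) and (341,370). The lid is still open. Next I go behind it.

>>> drive_tool --motion "-45 -4 -2 0 0 0 0;-90 -8 -2 0 0 0 0;-140 -13 -2 0 0 0 0;-190 -17 -2 0 0 0 0;-230 -21 -2 0 0 0 0;-255 -23 -2 0 0 0 0;-264 -24 -2 0 0 0 0;-264 -24 -2 0 0 0 0;-264 -24 -2 0 0 0 0"

```text
clock: 20.45
tool_pos: [0.5878, -0.372, 0.3397]
orientation: [-0.0, 0.658, 0.753, 0.001]
contact_force: [-0.8, -0.2, -0.0]
grip_width: 0.0004
grip_force: 0.0
```

```bash
python3 go.py .5866 -.3738 .195 7.5 .572 -.265 .195 7.5
```

```text
[-1.8, -1.5, 144.7] [0.03, -0.07, 0.16]
[108.0, -1.4, 144.8] [0.03, -0.07, 0.16]
20.45 [ 0.5878 -0.372   0.3397] [-0.81 -0.24 -0.03] 0.0004
```

>>> drive_tool --motion "0 0 40 0 0 0 0;0 0 80 0 0 0 0;0 0 115 0 0 0 0;0 0 138 0 0 0 0;0 0 145 0 0 0 0;0 0 145 0 0 0 0;12 0 145 0 0 0 0;25 0 145 0 0 0 0;37 0 145 0 0 0 0;50 0 145 0 0 0 0;60 0 145 0 0 0 0;70 0 145 0 0 0 0"

```text
clock: 21.65
tool_pos: [0.5775, -0.3037, 0.195]
orientation: [0.0, 0.659, 0.752, 0.0]
contact_force: [0.3, -1.1, -0.2]
grip_width: 0.0005
grip_force: 0.2
```

>>> drive_tool --motion "10 0 0 0 0 0 0;20 0 0 0 0 0 0;30 0 0 0 0 0 0;38 0 0 0 0 0 0;44 0 0 0 0 0 0;44 0 0 0 0 0 0;44 0 0 0 0 0 0;44 0 0 0 0 0 0"

```text
clock: 22.45
tool_pos: [0.5716, -0.262, 0.1949]
orientation: [0.0, 0.66, 0.752, -0.0]
contact_force: [-0.4, 0.6, -0.1]
grip_width: 0.0007
grip_force: 0.0
```

```bash
python3 go.py .572 -.265 .30 7.5; python3 - <<'E'
from h import *
p,d=robot.read_camera('side'); cv2.imwrite('pics/side3.png',p)
E
```

```text
[-3.1, -0.0, -105.1] [0.0, 0.02, -0.03]
22.45 [ 0.5716 -0.262   0.1949] [-0.38  0.63 -0.09] 0.0007
```

View pics/side3.png

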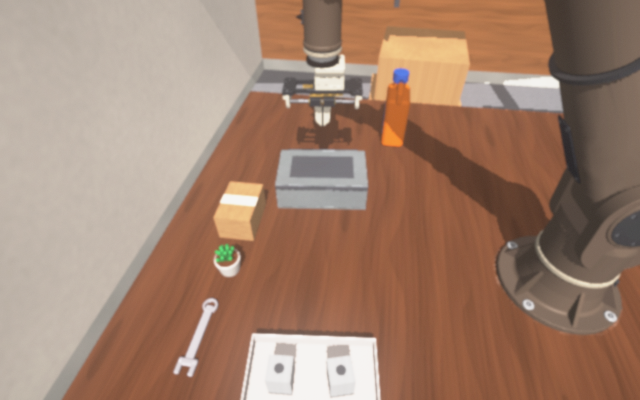

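The lid is shut flat on the case at (322,165), and both hollow legs stand upright in the tray. I'll raise the tool clear, check the lid and leg heights, then hand in.

>>> drive_tool --motion "0 0 -40 0 0 0 0;0 0 -80 0 0 0 0;0 0 -105 0 0 0 0;0 0 -105 0 0 0 0;0 0 -105 0 0 0 0;0 0 -105 0 0 0 0"

```text
clock: 23.1
tool_pos: [0.5712, -0.2612, 0.2986]
orientation: [-0.001, 0.659, 0.752, -0.0]
contact_force: [-0.5, 0.2, 0.3]
grip_width: 0.0001
grip_force: 0.0
```

```bash
python3 - <<'E'
from h import *
p,d=robot.read_camera('side'); P=cloud('side',d,robot.camera_model('side'))
for c,r in [(290,155),(355,155),(290,180),(355,180),(280,366),(341,366)]: print((c,r),P[r-1:r+2,c-1:c+2].reshape(-1,3).mean(0).round(3))
s=robot.read_state(); print(s['clock'],s['tool_pos'])
zs=P[155:181,290:356,2]; ok=np.nanmax(zs)<.1 and np.nanmin(zs)>.07; print(ok)
if ok: print(robot.sign_off())
E
```

```text
(290, 155) [ 0.662 -0.251  0.088]
(355, 155) [ 0.481 -0.278  0.088]
(290, 180) [ 0.638 -0.147  0.089]
(355, 180) [ 0.471 -0.174  0.088]
(280, 366) [0.556 0.307 0.07 ]
(341, 366) [0.451 0.289 0.069]
23.15 [ 0.5712317  -0.2610316   0.29846525]
True
the job is handed in; nothing more can be done
None
```

I handed the job in at about 23 s: the one solid leg is upright in the shut case, the two hollow legs are upright in the tray, and the plant, jug and wrench were left alone; no verdict came back.

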